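# Start the egg cooker for medium eggs

## Robot

A 6-joint arm with a two-finger parallel gripper is mounted at the origin on the work surface. World frame = base frame: x ahead of the robot, y to its left, z up, the work surface at z = 0. Lengths are in m, angles in degrees, forces in N, time in s.
With the tool pointing down it reaches from about 0.375 to 0.9 m from the base axis. Payload 3.1 kg.
Tool frame: the origin (TCP) lies at the very end of the fingers, on their centre line; the grasp point (between the pads) lies 19 mm behind it (bot.hold_point_z is the z of the grasp point in the tool frame, in m); z points along the fingers, y is the line along which they close (so a half turn about z gives the same grasp; the last joint's range is limited). The gripper opens to 87 mm and grips with 3 to 60 N. Pads are 19 mm wide; open, the fingers measure 117 mm over their backs; the gripper's body (75 mm by 190 mm) begins 51 mm behind the grasp point.
Start: joints at [-10.227, 30.224, 82.088, -0, 67.689, -10.227], TCP at [0.625, 0, 0.223] pointing down, gripper open.
Joint ranges: [-176.69, 176.69], [-43.24, 126.21], [12.49, 139.97], [-82, 262], [0, 151.66], [-163.58, 163.58]. Speed limits (degrees/s): [159.86, 159.86, 180, 180, 180, 180].

## Interface

Orientations are given as a 3x3 rotation matrix whose columns are the frame's x, y, z axes.
In Python, from rig import bot, capture, camera_model gives the robot as it stands.
- The arm moves only by the tool apply_moves, never from a script. Its argument "plan" is text: rows parted by semicolons, each of 6 numbers parted by spaces: the shift along the tool's x, y, z in units of 0.05 m (1.0 is 0.05 m), then the turn, a rotation vector about the tool's x, y, z in units of 360 degrees (1.0 is 360 degrees). In form: dx dy dz ax ay az; .... A call has 1 to 10 rows; each row shifts and turns the commanded pose from where the row before left it, along the tool's axes as they then stand; what a row does not reach is not made up. A row lasts 1/12 s, in which the tool goes at most 41.7 mm and 7.16 degrees, less where a joint would pass 70% of its speed; a pose out of reach is approached as far as the arm can. A call with a number of a shift or a turn outside -1 to 1 is refused whole. A call with a gripper value outside its range is refused whole. "gripper" is the gripper command: -1 is shut, 1 is fully open, values between are in proportion, set as the call begins (left out, the last holds). The fingers move at their own pace and stop on an object; the grip force is fixed at half the most. Time passes only in rows, so rows that do not move let the fingers close. It gives the time, the measured TCP pose, the force, the opening and the grip force at its end, in the units of the state.
- bot.read_state(): the state, without advancing time (a new reading comes with each control period).
- capture(name): name is "scene" or "side" or "wrist"; returns the picture (400x640x3 uint8, red, green, blue); there is no depth.
- camera_model(name): a dict with "vertical_fov" (degrees; the focal length in pixels is half the picture's height over the tangent of half this angle, whatever the lens; pixels are square), "cx", "cy" (the principal point, pixels), "position" and "rotation" of the camera in the world; the wrist camera has in their place "hand_eye" (4x4, takes a point from camera to tool coordinates, whose origin is the TCP and whose axes are the flange's). Camera axes: x right, y down, z forward; pixel columns grow to the right and rows downward; lengths in m; the calibration is good to about 2 mm. A picture is of the moment at which its call begins: read the wrist's pose just before it. camera_model takes no time and is no camera call.
- bot.hand_in(): hands the job in; it is judged then, once.
The state is a dict: "time_s": time; "joint_positions": joint angles; "qvel": joint speeds; "tau": joint torques, N m; "position": TCP position; "tcp_rot": TCP orientation; "force": force on the tool from outside, world axes, zero at the start; "moment": the same for the moment, N m; "opening": opening from 0.0 (shut) to 1.0 (fully open); "grasp_force": force on a finger pad.
Only numpy, scipy, OpenCV 4.12 (cv2) and the standard library are available. Lean on these libraries where they do the work, as an engineer would, in place of code of your own. Each camera call takes 0.05 s, during which the arm holds its last target. There are 200 camera calls.

## Task

Start the egg cooker for medium eggs using light fingertip presses only: press the black knob on the lid until the lid is fully down, then press the yellow key fully in, and then the chrome start button fully in. Do not press the blue or red key, do not lift anything, and leave the butter dish, measuring cups and honey dipper where they are; finish clear of everything.

Things in the scene. Friction and masses are not known exactly. Their poses are not given: they have to be found in the camera images.
- cooker: cream egg cooker, 160 x 280 mm, fixed; origin on the shelf under its middle. At its own +y: round boiler (centre y +60 mm, radius 80, 50 high) under a clear domed lid. At its -y: flat control deck (136 wide, y -10 to -140 mm, 50 high) with a black panel: chrome start button at x 0, y -115 mm; at y -60 mm a row along x of three keys 40 mm apart: blue, yellow, red in any order
- knob_top (a point): centre of the flat top of the black lid knob (34 mm across, 14 mm thick); it moves with the lid and is 138 mm above the shelf when the lid is home
- lid (a joint): height of the clear lid (radius 70 mm, knob on top) above its closed place: 0 = fully down, m, grows upward; it starts some 7 to 12 mm up, stuck in its seal. It slides straight up and down only; about 4 N on the knob pushes it down, and it stays where it is left; the seal springs about 1 mm first, and beyond 0 pushes back 2.5 N per mm
- start_top (a point): centre of the top face of the chrome start button: round, 28 mm across, stands 16 mm above the black panel when out; z up
- start (a joint): how far the start button is pushed in: 0 = out, 0.007 m = fully in (straight down). About 3 N pushes it and it stays in where it is left. Its rubber mount yields about 1.5 mm more while pressed and then, when it is fully in, 1.5 N per mm
- yellow_key_top (a point): centre of the top face of the yellow doneness key (medium eggs): a round push key 19 mm across that stands 14 mm above the black panel when out; z up
- yellow_key (a joint): how far the yellow key is pushed in: 0 = out, 0.006 m = fully in (straight down). About 3 N pushes it and it stays in where it is left. Its rubber mount yields about 1.5 mm more while pressed and then, when it is fully in, 1.5 N per mm
- blue_key_top (a point): centre of the top face of the blue doneness key (soft eggs): a round push key 19 mm across that stands 14 mm above the black panel when out; z up
- blue_key (a joint): how far the blue key is pushed in: 0 = out, 0.006 m = fully in (straight down). About 3 N pushes it and it stays in where it is left. Its rubber mount yields about 1.5 mm more while pressed and then, when it is fully in, 1.5 N per mm
- red_key_top (a point): centre of the top face of the red doneness key (hard eggs): a round push key 19 mm across that stands 14 mm above the black panel when out; z up
- red_key (a joint): how far the red key is pushed in: 0 = out, 0.006 m = fully in (straight down). About 3 N pushes it and it stays in where it is left. Its rubber mount yields about 1.5 mm more while pressed and then, when it is fully in, 1.5 N per mm
- butter_dish: glass butter dish, loose: plate 170 x 105 x 8 mm, origin under its centre, long side along its x; bystander
- butter_lid: clear glass lid standing on the butter dish, loose: 140 x 86 x 54 mm with a ball knob up to 79 mm; origin at the centre of its lower rim; bystander
- cups: four nested steel measuring cups in one stack, loose: 92 mm across, 49 mm high, origin under the cup's centre, handles along its +x to 130 mm; bystander
- dipper: wooden honey dipper lying on the shelf, loose: 170 mm long along its x, ribbed head (31 mm thick) at +x; origin on the shelf under its middle; bystander

How it is judged (in metres and radians):
On the way, in this order (a step that is already met when the one before it is completed fails the run):
1. the lid is pressed fully down (within 2 mm) (value of joint lid below 0.002 m), for 0.1 s.
2. the yellow key is pressed in (at least 4 of 6 mm) (value of joint yellow_key above 0.004 m), for 0.1 s.
3. the chrome start button is pressed in (at least 5 of 7 mm) (value of joint start above 0.005 m), for 0.1 s.
At the end, for the whole second after the job is handed in: Lid down within 2 mm, yellow key in by at least 4 mm, start button in by at least 5 mm, blue and red keys still out (under 2 mm), and dish, dish lid, cups and dipper within 15 mm of where they stood (value of joint each of lid, blue_key, red_key below 0.002 m and value of joint yellow_key above 0.004 m and value of joint start above 0.005 m and distance of each of butter_dish, butter_lid, cups, dipper from where it was at the start of the episode below 0.015 m); the robot touches nothing.
It fails at once if the order is broken: yellow key or start button pressed before the lid is down, or start before the yellow key ((value of joint lid above 0.003 m and value of joint any of yellow_key, start above 0.002 m) or (value of joint yellow_key below 0.003 m and value of joint start above 0.002 m)).
It fails at once if the blue or red key is pressed (value of joint any of blue_key, red_key above 0.002 m).
It fails at once if the lid is lifted (value of joint lid above 0.017 m).
It fails at once if something is pushed harder than 30 N (contact force between the fingers and anything else above 30 N).
It fails at once if a bystander is moved more than 15 mm or lifted (distance of any of butter_dish, butter_lid, cups, dipper from where it was at the start of the episode above 0.015 m).
It also fails if it takes over 54 s, if anything falls off the work surface, if the arm or the gripper's body presses on something with over 40 N, if the wrist force passes 120 N, or if a joint passes its speed limit or range.

## Working session

There is one attempt and no reset: what is moved stays moved. The work goes in short steps, Python scripts to look and compute and a tool call to move; the robot and the scene stay as the last step left them, time stands still between calls to the robot, and variables do not carry over. Pictures are saved under pics/ and viewed, at most 10 in all, crops included, and the job is handed in when it is done.

Besides the shell and the picture viewer there is one more tool, called after "Emit:" by a JSON object that holds its "api" and its "payload". apply_moves: Moves the arm, as the interface text tells. Its arguments: {"type":"object","properties":{"plan":{"type":"string"},"gripper":{"type":"number"}},"required":["plan"]}

```bash
mkdir -p pics; python3 - <<'E'
from rig import bot,capture,camera_model
import cv2,numpy as np
s=bot.read_state();print(s['time_s'],s['position'],s['tcp_rot'],s['force'])
for n in("scene","side","wrist"):
    im=capture(n);cv2.imwrite(f"pics/{n}0.png",im[:,:,::-1]);m=camera_model(n);print(n,m)
a=[cv2.imread(f"pics/{n}0.png") for n in("scene","side")]
E
```

```text
0.0 [6.24263189e-01 1.43457703e-04 2.21578399e-01] [[ 2.73031475e-06  9.99997750e-01 -2.12154842e-03]
 [ 9.99999926e-01 -1.91659308e-06  3.83552774e-04]
 [ 3.83547845e-04 -2.12154931e-03 -9.99997676e-01]] [ 0.3501822   0.73121216 -0.50461785]
scene {'vertical_fov': 57.602497544075916, 'cx': 319.36925399171895, 'cy': 200.12745836285347, 'position': array([ 0.99048753, -0.54416973,  0.75354573]), 'rotation': array([[ 0.83557414,  0.37615042, -0.4004082 ],
       [ 0.54901397, -0.54520861,  0.63350709],
       [ 0.01998796, -0.74917184, -0.66207405]])}
side {'vertical_fov': 53.21580516415105, 'cx': 320.08696753626083, 'cy': 199.33395874390894, 'position': array([ 0.22432244, -0.84877803,  0.62669794]), 'rotation': array([[ 0.92694661, -0.16176938,  0.33852718],
       [-0.37494419, -0.43227062,  0.82009692],
       [ 0.01366879, -0.88711486, -0.46134628]])}
wrist {'vertical_fov': 60.242708015358886, 'cx': 312.2085963966306, 'cy': 200.00645465601272, 'hand_eye': array([[ 2.40653677e-04, -9.61078536e-01, -2.76275207e-01,
         7.51561040e-02],
       [ 9.99999970e-01,  2.45489890e-04,  1.70793692e-05,
        -5.08656656e-04],
       [ 5.14081550e-05, -2.76275203e-01,  9.61078566e-01,
        -1.61005546e-01],
       [ 0.00000000e+00,  0.00000000e+00,  0.00000000e+00,
         1.00000000e+00]])}
```

View pics/scene0.png

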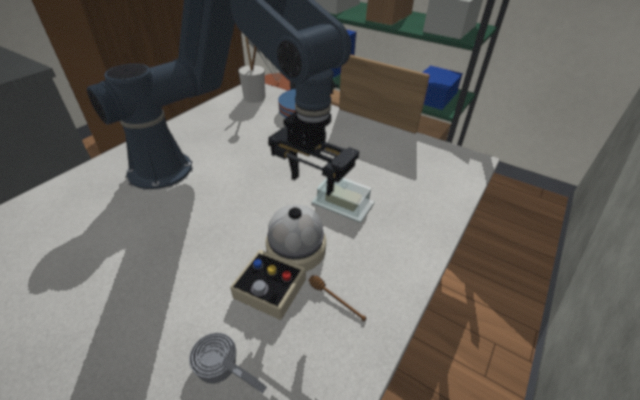

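View pics/side0.png

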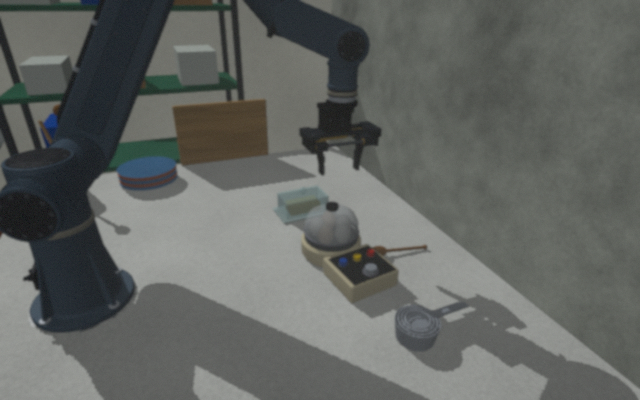

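View pics/wrist0.png

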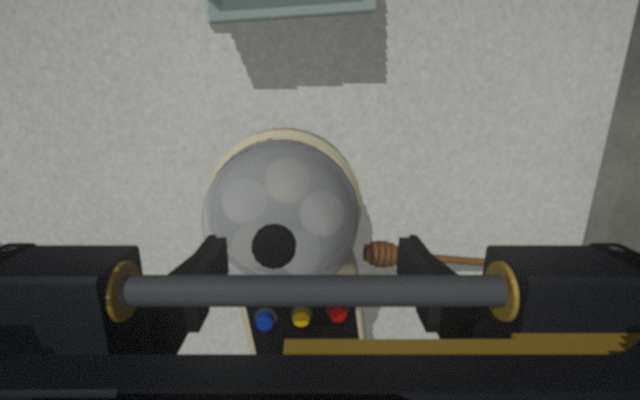

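The scene view shows the knob near (295,211), blue (257,264), yellow (271,270), red (287,275) and start (260,287). In the side view they are at about (332,205), (343,262), (357,258), (371,253) and (371,269). In the wrist view the knob is at (273,246) and the keys at (265,320), (302,317), (338,314). The cooker's deck faces world -y.

```bash
cat > h.py <<'E'
import cv2,numpy as np
from rig import camera_model
def cam(n,s=None):
    m=camera_model(n);f=200/np.tan(np.radians(m['vertical_fov']/2))
    K=np.array([[f,0,m['cx']],[0,f,m['cy']],[0,0,1]])
    if n=='wrist':
        T=np.eye(4);T[:3,:3]=s['tcp_rot'];T[:3,3]=s['position'];T=T@m['hand_eye'];return K,T[:3,:3],T[:3,3]
    return K,np.array(m['rotation']),np.array(m['position'])
def ray(c,p):
    K,R,t=c;d=R@np.linalg.inv(K)@[p[0],p[1],1];return t,d/np.linalg.norm(d)
def plane(c,p,z):
    t,d=ray(c,p);return t+d*(z-t[2])/d[2]
def tri(rs):
    A=sum(np.eye(3)-np.outer(d,d) for t,d in rs);b=sum((np.eye(3)-np.outer(d,d))@t for t,d in rs)
    x=np.linalg.solve(A,b);return x,[np.linalg.norm(np.cross(d,x-t)) for t,d in rs]
def blob(im,col,p,r):
    # im BGR; window around p
    x,y=p;w=im[y-r:y+r+1,x-r:x+r+1];H=cv2.cvtColor(w,cv2.COLOR_BGR2HSV);h,s,v=[a.astype(int) for a in cv2.split(H)]
    m={'blue':(abs(h-115)<15)&(s>120)&(v>60),'yellow':(abs(h-24)<9)&(s>140)&(v>90),'red':((h<8)|(h>170))&(s>130)&(v>80),
       'black':v<60,'chrome':(v>95)&(s<60)}[col]
    n,l,st,c=cv2.connectedComponentsWithStats(m.astype(np.uint8));
    if n<2:return None
    i=1+np.argmax(st[1:,4]);return c[i]+[x-r,y-r],st[i]
E
python3 - <<'E'
from h import *
from rig import bot
s=bot.read_state()
P={'knob':('black',(295,211),(332,205),(273,246)),'blue':('blue',(257,264),(343,262),(265,320)),'yellow':('yellow',(271,270),(357,258),(302,317)),'red':('red',(287,275),(371,253),(338,314)),'start':('chrome',(260,287),(371,269),None)}
for k,(c,*ps) in P.items():
    rs=[]
    for n,p in zip(('scene','side','wrist'),ps):
        if p is None: continue
        b=blob(cv2.imread(f'pics/{n}0.png'),c,p,(30 if k=='knob' else 16) if n=='wrist' else 10)
        if b is None: print(k,n,'none');continue
        print(k,n,b[0].round(1),b[1]);cm=cam(n,s);rs.append(ray(cm,b[0]))
        print('   plane',plane(cm,b[0],{'knob':.147,'start':.068}.get(k,.066)).round(4))
    x,e=tri(rs);print(k,x.round(4),np.round(e,4))
a=cv2.imread('pics/scene0.png')[195:325,220:340];b=cv2.imread('pics/side0.png')[190:310,290:410]
o=np.hstack([cv2.resize(a,(400,433),interpolation=2),cv2.resize(b,(400,400),interpolation=2)[:400] if 0 else cv2.resize(b,(400,433),interpolation=2)]);cv2.imwrite('pics/crop1.png',o)
E
```

```text
knob scene [294.6 213.4] [ 4  8 12 10 91]
   plane [ 0.601  -0.0383  0.147 ]
knob side [331.5 206.1] [ 5  8 10  8 66]
   plane [ 0.5893 -0.0405  0.147 ]
knob wrist [273.6 245.9] [  10    9   42   43 1451]
   plane [ 0.5952 -0.0279  0.147 ]
knob [ 0.5947 -0.0307  0.1398] [0.0016 0.0014 0.0004]
blue scene [257.3 263. ] [ 6  5  9  9 63]
   plane [ 0.577  -0.1586  0.066 ]
blue side [342.7 260.3] [ 6  6  8  6 39]
   plane [ 0.569  -0.1595  0.066 ]
blue wrist [264.2 321.2] [  6   7  19  21 305]
   plane [ 0.5726 -0.1499  0.066 ]
blue [ 0.5722 -0.1541  0.0601] [0.0014 0.0011 0.0006]
yellow scene [271. 269.] [ 6  6  8  7 45]
   plane [ 0.615  -0.1543  0.066 ]
yellow side [356.7 256.5] [ 6  6  8  7 38]
   plane [ 0.6068 -0.1575  0.066 ]
yellow wrist [300.4 319.4] [  7  11  16  15 196]
   plane [ 0.6112 -0.1476  0.066 ]
yellow [ 0.6111 -0.151   0.0604] [0.0008 0.0006 0.0005]
red scene [286.1 275. ] [ 5  7  9  7 50]
   plane [ 0.6547 -0.1482  0.066 ]
red side [370.3 251.7] [ 7  6  6  7 29]
   plane [ 0.6469 -0.1514  0.066 ]
red wrist [337.9 314.8] [  8  10  17  15 200]
   plane [ 0.6508 -0.142   0.066 ]
red [ 0.6514 -0.1451  0.0607] [0.0007 0.0006 0.0005]
start scene [259.1 285.3] [  2   3  15  11 118]
   plane [ 0.623  -0.2059  0.068 ]
start side [370.1 266.9] [ 4  5 11  7 66]
   plane [ 0.6157 -0.2075  0.068 ]
start [ 0.6195 -0.2024  0.0626] [0.0008 0.0008]
```

View pics/crop1.png

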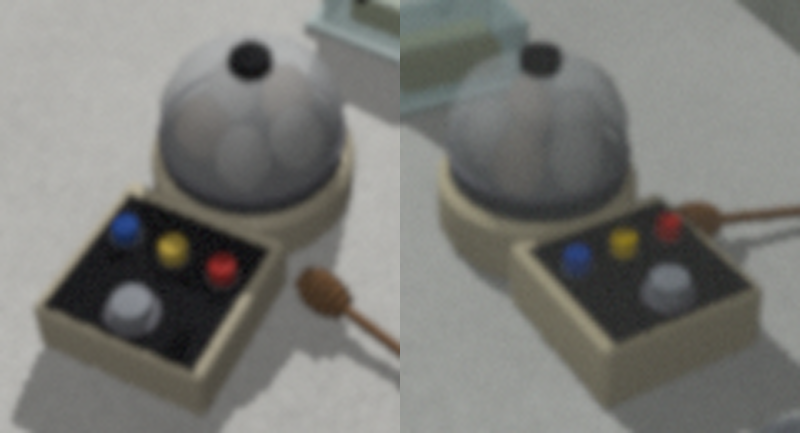

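Emit:
{"api": "apply_moves", "payload": {"plan": "-0.31 -0.29 0 0 0 0;-0.31 -0.29 0 0 0 0;0 0 0.4 0 0 0;0 0 0.4 0 0 0;0 0 0.3 0 0 0;0 0 0 0 0 0;0 0 0 0 0 0;0 0 0 0 0 0", "gripper": -1}}

```text
time_s: 0.82
position: [0.5966, -0.031, 0.1682]
tcp_rot: [[-0.0, 1.0, 0.001], [1.0, 0.0, -0.0], [-0.0, 0.001, -1.0]]
force: [0.3, -0.0, 0.3]
opening: 0.475
grasp_force: 0.0
```

```bash
python3 - <<'E'
from h import *
from rig import bot,capture
s=bot.read_state();print(s['position'],s['force'],s['opening'])
o=[]
cv2.imwrite('pics/wrist1.png',capture('wrist')[:,:,::-1])
a=capture('scene')[150:325,200:380,::-1];b=capture('side')[150:310,270:430,::-1]
o=np.hstack([cv2.resize(cv2.imread('pics/wrist1.png'),None,fx=.6,fy=.6)]+[cv2.resize(x,(200,240)) for x in(a,b)]);cv2.imwrite('pics/c2.png',o)
E
```

```text
[ 0.59658492 -0.03104459  0.16820626] [ 0.31751042 -0.01215266  0.29200145] 0.47469857966664036
```

View pics/c2.png

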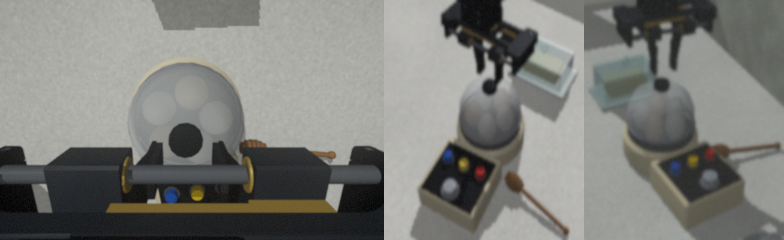

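The knob sits centred between the fingertips, at crop (186,140), and the fingers are still closing. I'll wait for that and then descend.

Emit:
{"api": "apply_moves", "payload": {"plan": "0 0 0 0 0 0;0 0 0 0 0 0;0 0 0 0 0 0;0 0 0 0 0 0;0 0 0 0 0 0;0 0 0 0 0 0;0 0 0 0 0 0;0 0 0 0 0 0;0 0 0 0 0 0;0 0 0 0 0 0"}}

```text
time_s: 1.8
position: [0.596, -0.031, 0.1675]
tcp_rot: [[-0.0, 1.0, -0.0], [1.0, 0.0, 0.0], [0.0, -0.0, -1.0]]
force: [0.0, -0.8, -0.4]
opening: 0.004
grasp_force: 0.0
```

Emit:
{"api": "apply_moves", "payload": {"plan": "0 0 0.1 0 0 0;0 0 0.1 0 0 0;0 0 0.1 0 0 0;0 0 0.04 0 0 0;0 0 0.04 0 0 0;0 0 0 0 0 0"}}

```text
time_s: 2.3
position: [0.5958, -0.0309, 0.1481]
tcp_rot: [[0.0, 1.0, -0.001], [1.0, -0.0, 0.0], [0.0, -0.001, -1.0]]
force: [0.0, -0.4, 0.6]
opening: 0.004
grasp_force: 0.0
```

Emit:
{"api": "apply_moves", "payload": {"plan": "0 0 0.04 0 0 0;0 0 0.04 0 0 0;0 0 0 0 0 0;0 0 0 0 0 0"}}

```text
time_s: 2.63
position: [0.5963, -0.031, 0.1449]
tcp_rot: [[0.0, 1.0, 0.001], [1.0, -0.0, -0.0], [-0.0, 0.001, -1.0]]
force: [-1.2, -0.1, 2.9]
opening: 0.001
grasp_force: 1.5
```

Emit:
{"api": "apply_moves", "payload": {"plan": "0 0 0.04 0 0 0;0 0 0.04 0 0 0;0 0 0 0 0 0;0 0 0 0 0 0"}}

```text
time_s: 2.97
position: [0.5961, -0.031, 0.1405]
tcp_rot: [[0.0, 1.0, 0.0], [1.0, -0.0, -0.0], [-0.0, 0.0, -1.0]]
force: [0.1, 0.1, 1.8]
opening: 0.004
grasp_force: 1.5
```

Emit:
{"api": "apply_moves", "payload": {"plan": "0 0 0.04 0 0 0;0 0 0.03 0 0 0;0 0 0 0 0 0;0 0 0 0 0 0"}}

```text
time_s: 3.3
position: [0.5962, -0.031, 0.1372]
tcp_rot: [[-0.0, 1.0, 0.001], [1.0, 0.0, -0.0], [-0.0, 0.001, -1.0]]
force: [-0.7, 0.5, 5.7]
opening: 0.0
grasp_force: 2.6
```

Emit:
{"api": "apply_moves", "payload": {"plan": "0 0 0.03 0 0 0;0 0 0 0 0 0;0 0 0 0 0 0"}}

```text
time_s: 3.55
position: [0.5964, -0.0311, 0.1362]
tcp_rot: [[0.0, 1.0, 0.001], [1.0, -0.0, -0.0], [-0.0, 0.001, -1.0]]
force: [-1.0, 0.0, 7.7]
opening: 0.006
grasp_force: 3.8
```

Emit:
{"api": "apply_moves", "payload": {"plan": "0 0 0.03 0 0 0;0 0 0.01 0 0 0;0 0 0 0 0 0;0 0 0 0 0 0"}}

```text
time_s: 3.88
position: [0.5966, -0.0311, 0.1349]
tcp_rot: [[-0.0, 1.0, 0.002], [1.0, 0.0, -0.0], [-0.0, 0.002, -1.0]]
force: [-1.1, 0.7, 9.8]
opening: 0.003
grasp_force: 5.4
```

Emit:
{"api": "apply_moves", "payload": {"plan": "0 0 -0.2 0 0 0;0 0 -0.4 0 0 0;0 0 -0.4 0 0 0;0 0 0 0 0 0;0 0 0 0 0 0"}}

```text
time_s: 4.3
position: [0.5963, -0.031, 0.184]
tcp_rot: [[-0.0, 1.0, 0.001], [1.0, 0.0, -0.0], [-0.0, 0.001, -1.0]]
force: [0.3, 0.8, -0.7]
opening: 0.005
grasp_force: 0.0
```

```bash
python3 - <<'E'
from h import *
from rig import bot,capture
s=bot.read_state();print(s['position'],s['force'])
im=capture('wrist')[:,:,::-1].copy();cv2.imwrite('pics/wrist3.png',im)
c=cam('wrist',s)
for k,p,z in(('black',(310,233),.138),):
    pass
K,R,t=c
for n,X in(('knob',(.595,-.031,.138)),('yellow',(.611,-.151,.062)),('tcp',s['position'])):
    q=K@R.T@(np.array(X)-t);print(n,q[:2]/q[2])
E
```

```text
[ 0.59630877 -0.03101916  0.18396152] [ 0.30457785  0.75400748 -0.73436212]
knob [310.83602406 223.57298205]
yellow [328.05406892 315.62366514]
tcp [313.18977352 254.511321  ]
```

View pics/wrist3.png

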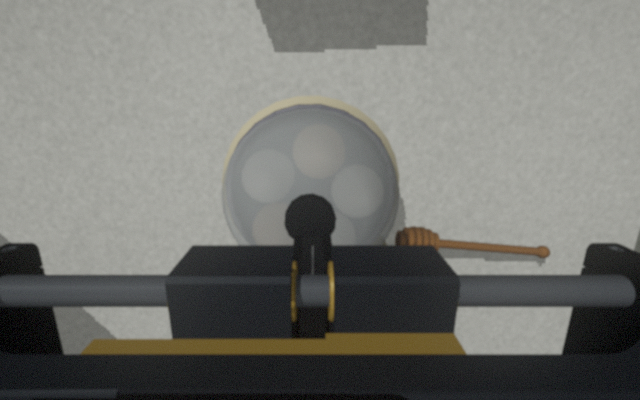

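Emit:
{"api": "apply_moves", "payload": {"plan": "-0.6 0.1 0 0 0 0;-0.6 0.1 0 0 0 0;-0.6 0.09 0 0 0 0;-0.6 0 0 0 0 0;0 0 0.6 0 0 0;0 0 0.6 0 0 0;0 0 0.6 0 0 0;0 0 0 0 0 0;0 0 0 0 0 0"}}

```text
time_s: 5.1
position: [0.6081, -0.1501, 0.0906]
tcp_rot: [[0.0, 1.0, -0.007], [1.0, -0.0, 0.003], [0.003, -0.007, -1.0]]
force: [1.0, 1.1, 0.4]
opening: 0.005
grasp_force: 0.0
```

```bash
python3 - <<'E'
from h import *
from rig import bot,capture
s=bot.read_state();print(s['position'],s['force'])
I={n:capture(n)[:,:,::-1].copy() for n in('scene','side')}
for n in I: cv2.imwrite(f'pics/{n}4.png',I[n])
for n,p in(('scene',(295,211)),('side',(332,205))):
    for tag in '04':
        b=blob(cv2.imread(f'pics/{n}{tag}.png'),'black',p,10);print(n,tag,b[0],b[1][4])
    K,R,t=cam(n)
    q=[(lambda v:v[:2]/v[2])(K@R.T@(np.array([.595,-.031,z])-t)) for z in(.148,.138)];print('10mm px',q[1]-q[0])
a=I['scene'][195:325,220:340];b=I['side'][190:310,290:410]
cv2.imwrite('pics/c4.png',np.hstack([cv2.resize(x,(400,433),interpolation=2) for x in(a,b)]))
E
```

```text
[ 0.60810439 -0.15005991  0.09058747] [0.99326194 1.12150258 0.39479439]
scene 0 [294.56043956 213.41758242] 91
scene 4 [294.68604651 216.02325581] 86
10mm px [0.10431076 2.98202067]
side 0 [331.45454545 206.10606061] 66
side 4 [333.40344828 207.8862069 ] 290
10mm px [-0.10737489  3.4471001 ]
```

View pics/c4.png

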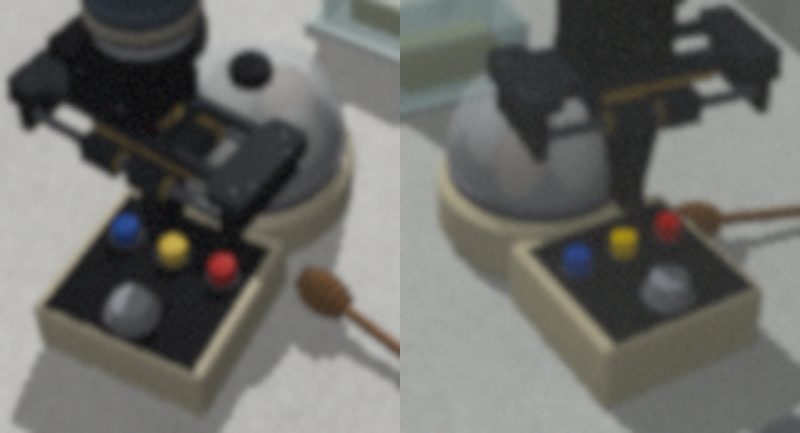

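The knob has dropped about 2.6 px in the scene view, roughly 8.7 mm, so the lid is down. The fingertip hangs above the deck at about crop (235,225) in scene and (627,205) in side. I'll check those against the projected TCP.

```bash
python3 - <<'E'
from h import *
from rig import bot
s=bot.read_state()
for n,o,sc in(('scene',(220,195),(0,)),('side',(290,190),(400,))):
    K,R,t=cam(n)
    for X in(s['position'],(.611,-.151,.064)):
        v=K@R.T@(np.array(X)-t);p=v[:2]/v[2];print(n,p,(p-o)*[400/120,433/(130 if n=='scene' else 120)]+[sc[0],0])
E
```

```text
scene [269.69544344 259.6137826 ] [165.65147813 215.21359898]
scene [270.57847    267.78156277] [168.59489999 242.41858984]
side [357.79937616 244.88554092] [625.99792054 198.04532682]
side [357.04124392 255.31726813] [623.47081307 235.68647585]
```

Emit:
{"api": "apply_moves", "payload": {"plan": "-0.02 0.04 0 0 0 0;0 0 0.15 0 0 0;0 0 0.15 0 0 0;0 0 0.1 0 0 0;0 0 0 0 0 0;0 0 0 0 0 0"}}

```text
time_s: 5.7
position: [0.612, -0.1517, 0.073]
tcp_rot: [[-0.0, 1.0, -0.001], [1.0, 0.0, 0.001], [0.001, -0.001, -1.0]]
force: [0.5, -0.1, 0.3]
opening: 0.005
grasp_force: 0.0
```

Emit:
{"api": "apply_moves", "payload": {"plan": "0 0 0.04 0 0 0;0 0 0.04 0 0 0;0 0 0 0 0 0;0 0 0 0 0 0"}}

```text
time_s: 6.03
position: [0.6124, -0.152, 0.0695]
tcp_rot: [[-0.0, 1.0, -0.0], [1.0, 0.0, 0.0], [0.0, -0.0, -1.0]]
force: [-0.3, -0.3, -0.8]
opening: 0.004
grasp_force: 0.0
```

Emit:
{"api": "apply_moves", "payload": {"plan": "0 0 0.04 0 0 0;0 0 0 0 0 0;0 0 0 0 0 0"}}

```text
time_s: 6.28
position: [0.6124, -0.1519, 0.0675]
tcp_rot: [[-0.0, 1.0, -0.0], [1.0, 0.0, 0.0], [0.0, -0.0, -1.0]]
force: [-0.4, 0.7, 0.3]
opening: 0.002
grasp_force: 0.0
```

Emit:
{"api": "apply_moves", "payload": {"plan": "0 0 0.04 0 0 0;0 0 0.02 0 0 0;0 0 0 0 0 0;0 0 0 0 0 0"}}

```text
time_s: 6.62
position: [0.6125, -0.152, 0.0645]
tcp_rot: [[0.0, 1.0, -0.0], [1.0, -0.0, 0.0], [0.0, -0.0, -1.0]]
force: [-0.7, -0.6, 0.2]
opening: 0.003
grasp_force: 0.0
```

Emit:
{"api": "apply_moves", "payload": {"plan": "0 0 0.04 0 0 0;0 0 0 0 0 0;0 0 0 0 0 0"}}

```text
time_s: 6.87
position: [0.6125, -0.152, 0.0627]
tcp_rot: [[0.0, 1.0, 0.0], [1.0, -0.0, -0.0], [-0.0, 0.0, -1.0]]
force: [-0.9, 0.1, 2.7]
opening: 0.005
grasp_force: 1.2
```

Emit:
{"api": "apply_moves", "payload": {"plan": "0 0 0.04 0 0 0;0 0 0 0 0 0;0 0 0 0 0 0"}}

```text
time_s: 7.12
position: [0.6126, -0.152, 0.0606]
tcp_rot: [[-0.0, 1.0, 0.0], [1.0, 0.0, -0.0], [-0.0, 0.0, -1.0]]
force: [-0.7, -0.6, 2.5]
opening: 0.008
grasp_force: 1.3
```

Emit:
{"api": "apply_moves", "payload": {"plan": "0 0 0.04 0 0 0;0 0 0.04 0 0 0;0 0 0 0 0 0;0 0 0 0 0 0"}}

```text
time_s: 7.45
position: [0.6126, -0.152, 0.0565]
tcp_rot: [[0.0, 1.0, 0.0], [1.0, -0.0, -0.0], [-0.0, 0.0, -1.0]]
force: [-0.5, 0.8, 4.1]
opening: 0.007
grasp_force: 1.9
```

Emit:
{"api": "apply_moves", "payload": {"plan": "0 0 0.03 0 0 0;0 0 0.01 0 0 0;0 0 0 0 0 0;0 0 0 0 0 0"}}

```text
time_s: 7.78
position: [0.6126, -0.152, 0.055]
tcp_rot: [[-0.0, 1.0, 0.0], [1.0, 0.0, -0.0], [-0.0, 0.0, -1.0]]
force: [-1.3, 0.1, 6.0]
opening: 0.003
grasp_force: 3.1
```

Emit:
{"api": "apply_moves", "payload": {"plan": "0 0 0.02 0 0 0;0 0 0 0 0 0;0 0 0 0 0 0;0 0 -0.3 0 0 0;0 0 -0.4 0 0 0;-0.5 0.05 0 0 0 0;-0.55 0.06 0 0 0 0;0 0 0 0 0 0;0 0 0 0 0 0"}}

```text
time_s: 8.53
position: [0.6179, -0.2058, 0.088]
tcp_rot: [[0.002, 1.0, 0.0], [1.0, -0.002, 0.0], [0.0, 0.0, -1.0]]
force: [-0.6, 1.6, 0.1]
opening: 0.004
grasp_force: 0.0
```

```bash
python3 - <<'E'
from h import *
from rig import bot,capture
s=bot.read_state();print(s['position'],s['force'])
I={n:capture(n)[:,:,::-1].copy() for n in('scene','side')}
a=I['scene'][195:325,220:340];b=I['side'][190:310,290:410]
cv2.imwrite('pics/c5.png',np.hstack([cv2.resize(x,(400,433),interpolation=2) for x in(a,b)]))
E
```

```text
[ 0.61789104 -0.20582754  0.08798073] [-0.55370256  1.5574086   0.05400485]
```

View pics/c5.png

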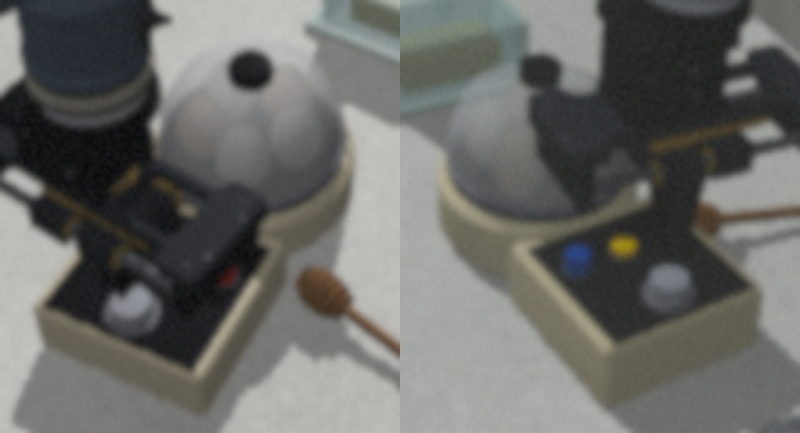

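The yellow key at crop (623,245) in the side view now looks flat, so it is pressed in. The fingertip is above the start button (crop (668,285)).

Emit:
{"api": "apply_moves", "payload": {"plan": "0 0 0.15 0 0 0;0 0 0.15 0 0 0;0 0 0.08 0 0 0;0 0 0 0 0 0;0 0 0 0 0 0"}}

```text
time_s: 9.05
position: [0.6176, -0.2038, 0.0687]
tcp_rot: [[-0.001, 1.0, -0.001], [1.0, 0.001, 0.001], [0.001, -0.001, -1.0]]
force: [-0.0, -0.7, -0.5]
opening: 0.004
grasp_force: 0.0
```

Emit:
{"api": "apply_moves", "payload": {"plan": "0 0 0.04 0 0 0;0 0 0.04 0 0 0;0 0 0 0 0 0;0 0 0 0 0 0"}}

```text
time_s: 9.38
position: [0.6184, -0.2045, 0.066]
tcp_rot: [[0.0, 1.0, 0.001], [1.0, -0.0, -0.0], [-0.0, 0.001, -1.0]]
force: [0.4, 1.2, 0.8]
opening: 0.004
grasp_force: 0.8
```

Emit:
{"api": "apply_moves", "payload": {"plan": "0 0 0.04 0 0 0;0 0 0.04 0 0 0;0 0 0 0 0 0;0 0 0 0 0 0"}}

```text
time_s: 9.72
position: [0.6184, -0.2045, 0.0617]
tcp_rot: [[0.0, 1.0, 0.001], [1.0, -0.0, -0.0], [-0.0, 0.001, -1.0]]
force: [0.4, 1.3, 2.9]
opening: 0.006
grasp_force: 1.3
```

Emit:
{"api": "apply_moves", "payload": {"plan": "0 0 0.04 0 0 0;0 0 0.04 0 0 0;0 0 0 0 0 0;0 0 0 0 0 0"}}

```text
time_s: 10.05
position: [0.6183, -0.2045, 0.0576]
tcp_rot: [[0.0, 1.0, 0.001], [1.0, -0.0, -0.0], [-0.0, 0.001, -1.0]]
force: [1.1, 0.3, 4.2]
opening: 0.005
grasp_force: 1.8
```

Emit:
{"api": "apply_moves", "payload": {"plan": "0 0 0.04 0 0 0;0 0 0.02 0 0 0;0 0 0 0 0 0;0 0 0 0 0 0"}}

```text
time_s: 10.38
position: [0.6184, -0.2046, 0.0553]
tcp_rot: [[0.0, 1.0, 0.001], [1.0, -0.0, -0.0], [-0.0, 0.001, -1.0]]
force: [0.3, 1.1, 6.3]
opening: 0.005
grasp_force: 3.6
```

Emit:
{"api": "apply_moves", "payload": {"plan": "0 0 0.02 0 0 0;0 0 0 0 0 0;0 0 0 0 0 0;0 0 -0.3 0 0 0;0 0 -0.6 0 0 0;0 0 -0.8 0 0 0;0 0 -0.8 0 0 0;0 0 -0.5 0 0 0;0 0 0 0 0 0;0 0 0 0 0 0"}}

```text
time_s: 11.22
position: [0.6181, -0.205, 0.2048]
tcp_rot: [[-0.0, 1.0, 0.002], [1.0, 0.0, -0.002], [-0.002, 0.002, -1.0]]
force: [-0.2, 0.6, -0.8]
opening: 0.006
grasp_force: 0.0
```

```bash
python3 - <<'E'
from h import *
from rig import bot,capture
s=bot.read_state();print(s['position'],s['force'])
I={n:capture(n)[:,:,::-1].copy() for n in('scene','side')}
for n,p in(('scene',(295,213)),):print(blob(I[n],'black',p,10))
a=I['scene'][195:325,220:340];b=I['side'][190:310,290:410]
cv2.imwrite('pics/c6.png',np.hstack([cv2.resize(x,(400,433),interpolation=2) for x in(a,b)]))
E
```

```text
[ 0.61813695 -0.20496802  0.20479818] [-0.17132656  0.55088297 -0.83475273]
(array([291.26627219, 216.75147929]), array([  0,   5,  16,  16, 169], dtype=int32))
```

View pics/c6.png

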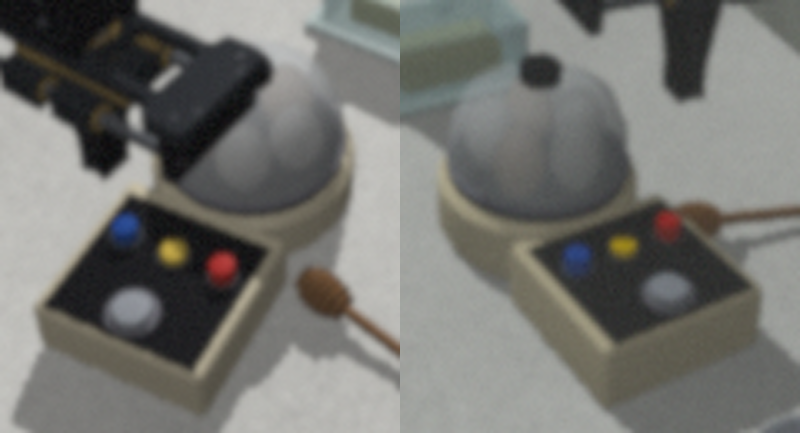

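The yellow key (crop (623,245)) and start button (crop (668,291)) are in, blue and red still stand out, the lid is down, and the arm is clear.

```bash
python3 -c "
from rig import bot
print(bot.hand_in())"
```

```text
the job is handed in; nothing more can be done
None
```

The lid, yellow key and chrome start button were pressed in that order with light forces (about 10 N at most on the last readings); the last pictures show all three in, blue and red still out and the arm clear. The job is handed in at about 11 s, but no verdict came back.

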